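# Inspect the red flow-cell chip through the loupe

### The job

Take the clear dust cover off the flow-cell chip with the red fittings and set it down gently, right way up, in the blue tray. Then pick up the loupe and finish by holding it level and still, lens centred over that chip's window and at the same height as the yellow collar on the focus gauge: do not put it down, the job ends while you hold it there, touching nothing else with it. Leave the gauge's collar where it is set and do not disturb the other cover or the other things on the bench.

Things in the scene. Friction and masses are not known exactly. Their poses are not given: they have to be found in the camera images.
- carrier: blue plate lying fixed on the bench, 110 (x) x 250 (y) x 20 mm, carrying the three chips side by side 80 mm apart along its y. Origin: centre of its underside, z up. Which chip sits in which place varies
- chip_red: fixed flow-cell block of aluminium, 66 (x) x 36 (y) x 14 mm, with two upright RED fittings (diameter 10 mm, 11 mm tall, on the block's top) and red end bands, 27.5 mm either side of its centre along x. Origin: centre of its underside, on the carrier's top, 20 mm above the bench; z up
- chip_green: the same block with green fittings and ends, uncovered; not part of the job
- chip_yellow: the same block with yellow fittings and ends, under the spare cover; not part of the job
- red_window (a point): centre of the glass window on the top face of the red chip, 34 mm above the bench
- cover: loose dust cover on the red chip, 40 g: clear plate 38 (x) x 47 (y) mm, skirts under its y edges straddling the chip, upright white grip on top 28 (x) x 12 (y) x 28 mm tall: pinch across y. Origin: centre of its underside (skirts' foot), at 26 mm above the bench as it lies; plate top 12 mm, grip top 40 mm above origin. x along the chip's x. Lifts straight up
- spare_cover: an identical cover on the yellow chip; leave it alone
- tray: blue open tray fixed on the bench, 130 x 130 mm, 14 mm high, walls and floor 5 mm thick. Origin: centre of its underside, z up; the inner floor is 5 mm above it
- gauge: focus gauge fixed on the bench behind the chip carrier: dark round foot (diameter 50 mm, 8 mm high), upright steel post of diameter 10 mm and 190 mm tall with dark graduation rings, and a yellow collar on the post. Origin: centre of its underside
- focus_mark (a point): centre of the yellow collar (diameter 26 mm, 12 mm tall) on the gauge's post. The height of this point, 94 to 144 mm above the bench, is the marked focal height for the lens's centre. The collar slides on the post with about 4 N of friction
- loupe: loose loupe lying flat on its rest, 70 g: black rim 60 mm across, 12 mm thick, clear lens, straight red handle 14 mm wide, 12 mm thick. Origin: centre of the rim's underside, 36 mm above the bench; z up through the lens; handle along -x, 29 to 137 mm from the origin, free beside and below from 40 to 105 mm; balances near 60 mm
- lens (a point): centre of the lens: 6 mm above the loupe's origin, at mid-thickness; its axes are the loupe's
- loupe_rest: grey rest fixed on the bench: base plate 190 x 64 x 6 mm, a 58 mm round pad under the loupe's rim and a fork under the handle's end (109 to 127 mm from the pad's centre; prong tops 44 mm above the bench). The loupe lies on them 36 mm above the bench. Origin: underside, below the round pad; handle along -x
- jar: glass jar with blue lid, 54 mm across, 75 mm tall, loose; leave it alone. Origin: centre of its underside
- screwdriver: small screwdriver with yellow handle, 150 mm long, lying loose on the bench; leave it alone
- tip_box: white box with blue lid, 80 x 120 x 57 mm, loose; leave it alone. Origin: centre of its underside
- fitting: orange plastic fitting, 18 mm across, 22 mm tall, loose; leave it alone. Origin: centre of its underside
Things that resemble listed ones, but are neither listed nor needed, are in the scene too. Leave any purple look-alike of the cover alone.

How it is judged:
On the way, in this order (a step that is already met when the one before it is completed fails the run):
1. the red chip's cover lies right way up in the blue tray, released (x of cover in the frame of tray between -0.045 and 0.045 m and y of cover in the frame of tray between -0.045 and 0.045 m and z of cover in the frame of tray below 0.01 m and angle between cover's own z axis and vertical below 0.12 rad and contact force between cover and the fingers below 0.1 N and linear speed of cover below 0.03 m/s), for 0.2 s.
2. the loupe is lifted clear of its rest (z of lens in the frame of loupe_rest above 0.065 m and contact force between loupe and the fingers above 0.5 N), for 0.1 s.
3. the loupe is held level over the red chip's window at the collar's height (z of lens in the frame of focus_mark between -0.008 and 0.008 m and horizontal distance between lens and red_window below 0.012 m and angle between lens's own z axis and vertical below 0.1 rad and linear speed of loupe below 0.02 m/s and angular speed of loupe below 0.15 rad/s and contact force between loupe and the fingers above 0.5 N and contact force between loupe and gauge below 0.1 N and contact force between loupe and carrier below 0.1 N and contact force between loupe and chip_red below 0.1 N and contact force between loupe and chip_green below 0.1 N and contact force between loupe and chip_yellow below 0.1 N and contact force between loupe and cover below 0.1 N and contact force between loupe and spare_cover below 0.1 N and contact force between loupe and loupe_rest below 0.1 N and contact force between loupe and tray below 0.1 N and contact force between loupe and jar below 0.1 N and contact force between loupe and tip_box below 0.1 N), for 0.3 s.
At the end, for the whole second after the job is handed in: Cover released in the tray, right way up: within 45 mm of its centre in tray x and y, 5 mm of its floor, 0.12 rad. Loupe held still by the fingers alone: lens within 12 mm horizontally of the red window, within 8 mm of the collar centre's height, tilt under 0.10 rad (all of step 1 and all of step 3); the arm keeps its last pose, push and grip.
It fails at once if the cover is dropped or thrown (contact force between cover and the fingers below 0.01 N and linear speed of cover above 0.6 m/s).
It fails at once if the gauge's collar is shifted by more than 4 mm (distance of focus_mark from where it was at the start of the episode above 0.004 m).
It fails at once if the loupe knocks against the red chip (contact force between loupe and chip_red above 3 N).
It fails at once if a bystander is moved by more than 20 mm, or the spare cover by more than 8 mm (distance of spare_cover from where it was at the start of the episode above 0.008 m or distance of any of jar, screwdriver, tip_box, fitting from where it was at the start of the episode above 0.02 m).
It also fails if it takes over 54 s, if anything falls off the work surface, if the arm or the gripper's body presses on something with over 40 N, if the wrist force passes 120 N, or if a joint passes its speed limit or range.

### The arm

A 6-joint arm with a two-finger parallel gripper is mounted at the origin on the work surface. World frame = base frame: x ahead of the robot, y to its left, z up, the work surface at z = 0. Lengths are in m, angles in rad, forces in N, time in s.
With the tool pointing down it reaches from about 0.25 to 0.775 m from the base axis. Payload 4 kg.
Tool frame: the origin (TCP) lies between the finger pads; the fingertips stand 25 mm ahead of it and the grasp point (between the pads) lies 6 mm ahead of it (robot.tip_reach is the distance from the TCP to the fingertips, in m); z points along the fingers, y is the line along which they close (so a half turn about z gives the same grasp; the last joint's range is limited). The gripper opens to 94 mm and grips with 3 to 60 N. Pads are 16 mm wide; open, the fingers measure 119 mm over their backs; the gripper's body (75 mm by 177 mm) begins 78 mm behind the grasp point.
Start: joints at [-1.256, 0.087, 1.371, -0, 1.684, -0.103], TCP at [0.223, -0.503, 0.231] pointing down, gripper open.
Joint ranges: [-3.1, 3.1], [-0.76, 2.03], [0.27, 2.55], [-1.08, 4.22], [0.17, 2.65], [-2.57, 2.57]. Speed limits (rad/s): [2.79, 2.79, 3.14, 3.14, 3.14, 3.14].

### API

Orientations are given as [roll, pitch, yaw] about the fixed x, y, z axes, in that order (R = Rz(yaw) Ry(pitch) Rx(roll)).
In Python, from bench import sensors, snapshot, camera_info, ticket, robot gives the robot as it stands.
- The arm moves only by the tool arm_command, never from a script. Its argument "plan" is a list of rows, each an object with "grip": the closure, from -1 (fully open) to 1 (shut); "slide": the shift along the tool's x, y, z normalised to -1 to 1, where 1 is 500 mm, a list of three; "spin": the turn about the tool's z normalised to -1 to 1, where 1 is 5 degrees. A call has 1 to 10 rows; each row shifts and turns the commanded pose from where the row before left it, along the tool's axes as they then stand; what a row does not reach is not made up. A row lasts 1/8 s, in which the tool goes at most 62.5 mm and 10.7 degrees, less where a joint would pass 70% of its speed; a pose out of reach is approached as far as the arm can. A call with a number of a shift or a turn outside -1 to 1 is refused whole. A call with a gripper value outside its range is refused whole. The fingers move at their own pace and stop on an object; the grip force is fixed at half the most. Time passes only in rows, so rows that do not move let the fingers close. It gives the time, the measured TCP pose, the force, the opening and the grip force at its end, in the units of the state.
- sensors.get_obs(): the state, without advancing time (a new reading comes with each control period).
- snapshot(name): name is "scene" or "top" or "wrist"; returns the picture (420x560x3 uint8, red, green, blue); there is no depth.
- camera_info(name): a dict with "fx", "fy", "cx", "cy" (pixels), "position" and "rotation" of the camera in the world. Camera axes: x right, y up, looking along -z (the intrinsics and any distortion apply to the point x, -y, -z); pixel columns grow to the right and rows downward; lengths in m; the calibration is good to about 2 mm. A picture is of the moment at which its call begins: read the wrist's pose just before it. camera_info takes no time and is no camera call; for the wrist camera it gives the pose at the moment of the call.
- ticket.close_job(): hands the job in; it is judged then, once.
The state is a dict: "time": time; "joint_positions": joint angles; "qvel": joint speeds; "joint_torque": joint torques, N m; "tool_pos": TCP position; "ee_rot": TCP orientation; "wrist_force": force on the tool from outside, world axes, zero at the start; "wrist_torque": the same for the moment, N m; "width": finger opening in m; "finger_force": force on a finger pad.
Only numpy, scipy, OpenCV 4.12 (cv2) and the standard library are available. Lean on these libraries where they do the work, as an engineer would, in place of code of your own. Each camera call takes 0.05 s, during which the arm holds its last target. There are 200 camera calls.

## Working session

There is one attempt and no reset: what is moved stays moved. The work goes in short steps, Python scripts to look and compute and a tool call to move; the robot and the scene stay as the last step left them, time stands still between calls to the robot, and variables do not carry over. Pictures are saved under pics/ and viewed, at most 10 in all, crops included, and the job is handed in when it is done.

Besides the shell and the picture viewer there is one more tool, called after "Call:" as a command line: name --argument value ..., lists and objects as JSON in quotes. arm_command: Moves the arm, as the interface text tells. Scaled input: -1 to 1 covers 500 mm each way for a shift and 5 degrees each way for a turn. Its arguments: {"type":"object","properties":{"plan":{"type":"array","items":{"type":"object","properties":{"grip":{"type":"number"},"slide":{"type":"array","items":{"type":"number"}},"spin":{"type":"number"}}}}},"required":["plan"]}

```bash
mkdir -p pics
python3 - <<'E'
from bench import *
import cv2,json
for n in("scene","top"):
    cv2.imwrite(f"pics/{n}0.png",snapshot(n)[:,:,::-1]); print(n,camera_info(n))
print(sensors.get_obs())
E
```

```text
scene {'fx': 393.86727059219015, 'fy': 393.86727059219015, 'cx': 284.2433387960731, 'cy': 206.5406342531853, 'position': array([ 1.03535072, -0.38629444,  0.53814222]), 'rotation': array([ 9.51301014e-01, -3.23821475e-04,  8.38718349e-01])}
top {'fx': 412.73245443627866, 'fy': 412.73245443627866, 'cx': 276.4276106169502, 'cy': 213.5548985733892, 'position': array([0.44031459, 0.04132937, 1.10065343]), 'rotation': array([ 0.11896877, -0.01441449, -1.55414953])}
{'time': 0.1, 'joint_positions': array([-1.25606562e+00,  8.78699429e-02,  1.37206073e+00, -2.85160269e-05,
        1.68360494e+00, -1.03112259e-01]), 'qvel': array([ 0.00033802, -0.00066278, -0.00168635,  0.00102631, -0.00411596,
       -0.00123074]), 'joint_torque': array([ 2.44968629e-03, -3.41252840e+01, -3.03301191e+01,  7.19933328e-02,
        3.04898189e-02, -8.86861085e-05]), 'tool_pos': array([ 0.22303007, -0.50227356,  0.22944878]), 'ee_rot': array([-3.13965710e+00, -1.71796918e-04,  4.17839618e-01]), 'wrist_force': array([0.50616563, 0.23869399, 0.41900916]), 'wrist_torque': array([0.0533841 , 0.01734482, 0.01793637]), 'finger_force': 0.0, 'width': 0.09426071117736573}
```

View pics/top0.png

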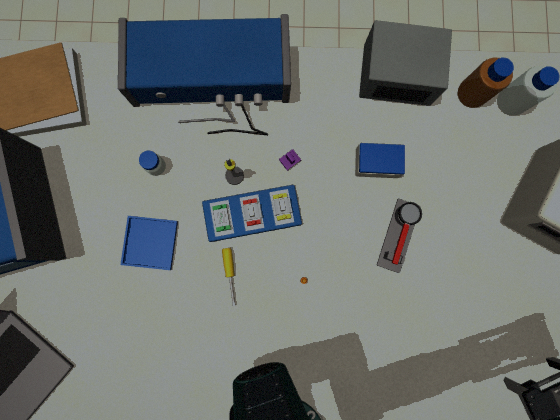

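View pics/scene0.png

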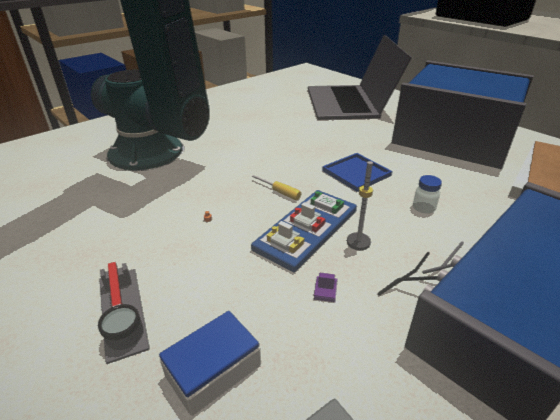

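The top view shows the carrier at (252,212). Its chips are green (220,217), red (251,211) with a white grip, and yellow (282,206) with a white grip. The tray is at (150,243), the gauge foot at (235,177) and the loupe rim at (408,213). The candidates for the cover are the red chip's (251,211), the spare on yellow (282,206) and the purple look-alike (290,159). By the description I choose (251,211), and check it in a close crop.

```bash
cat > h.py <<'E'
import numpy as np, cv2
from scipy.spatial.transform import Rotation as R
from bench import *
def cam(n):
    c=camera_info(n); r=np.asarray(c['rotation'])
    M=R.from_euler('xyz',r).as_matrix() if r.shape==(3,) else r
    return c,M
def ray(n,u,v,c=None):
    c,M=c or cam(n)
    d=M@np.array([(u-c['cx'])/c['fx'],-(v-c['cy'])/c['fy'],-1])
    return np.array(c['position']),d
def at_z(n,u,v,z,c=None):
    p,d=ray(n,u,v,c); return p+d*(z-p[2])/d[2]
def proj(n,P,c=None):
    c,M=c or cam(n); q=M.T@(np.asarray(P)-c['position'])
    return c['cx']-c['fx']*q[0]/q[2], c['cy']+c['fy']*q[1]/q[2]
E
python3 - <<'E'
from h import *
t=cv2.imread('pics/top0.png')
a=cv2.resize(t[145:245,195:310],None,fx=4,fy=4,interpolation=cv2.INTER_CUBIC)
b=cv2.resize(t[190:280,370:430],None,fx=4,fy=4,interpolation=cv2.INTER_CUBIC)
s=cv2.imread('pics/scene0.png')
o=np.zeros((600,800,3),np.uint8);o[:400,:460]=a;o[:360,460:700]=b
cv2.imwrite('pics/c1.png',o)
cv2.imwrite('pics/c2.png',cv2.resize(s[150:270,240:400],None,fx=5,fy=5,interpolation=cv2.INTER_CUBIC))
for n,u,v,z in [('top',252,212,.02),('top',251,211,.05),('top',150,243,.014),('top',235,177,.008),('top',408,213,.045),('top',396,258,.045),('scene',360,241,.008),('scene',120,322,.045)]: print(n,u,v,at_z(n,u,v,z).round(4))
E
```

```text
top 252 212 [0.5727 0.0924 0.02  ]
top 251 211 [0.5715 0.0936 0.05  ]
top 150 243 [0.4868 0.3575 0.014 ]
top 235 177 [0.6682 0.1409 0.008 ]
top 408 213 [ 0.5745 -0.3123  0.045 ]
top 396 258 [ 0.4581 -0.2791  0.045 ]
scene 360 241 [0.6782 0.1452 0.008 ]
scene 120 322 [ 0.5795 -0.3138  0.045 ]
```

View pics/c1.png

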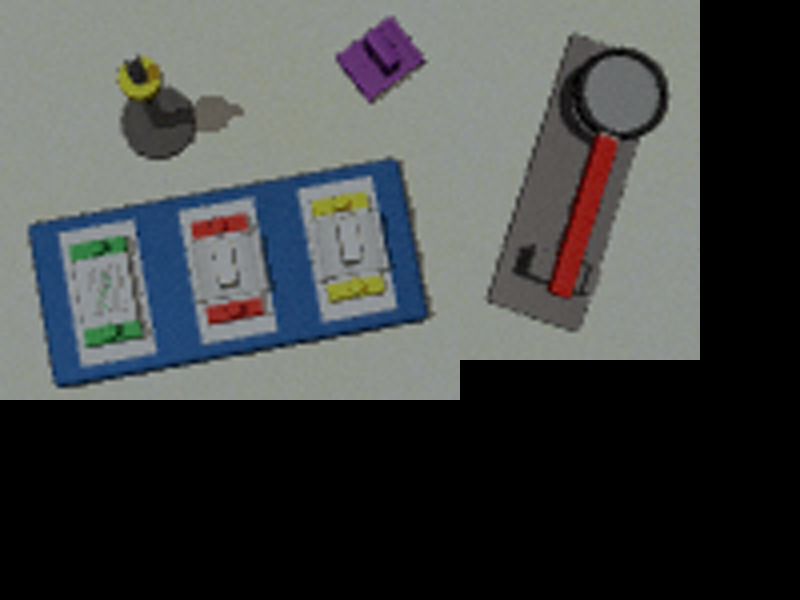

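View pics/c2.png

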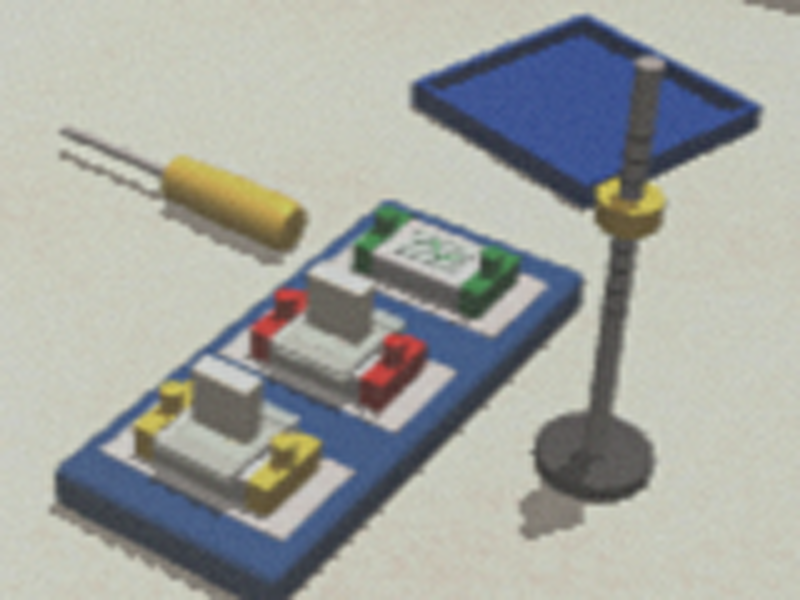

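The crops confirm the choice. The red chip in the middle carries the clear cover with a white grip at crop 1 (228,265), and the purple piece at (382,60) is the decoy. In crop 2 the collar is at (628,208), the gauge foot at (595,455) and the red cover's grip top at (343,273).

Run:
```python
from h import *
from scipy.optimize import least_squares
T=lambda x,y:('top',195+x/4-.4,145+y/4-.4)
L=lambda x,y:('top',370+(x-460)/4-.4,190+y/4-.4)
S=lambda x,y:('scene',240+x/5-.4,150+y/5-.4)
C={n:cam(n) for n in('top','scene')}
def tri(*o):
    f=lambda p:np.concatenate([np.subtract(proj(n,p,C[n]),(u,v)) for n,u,v in o])
    r=least_squares(f,[.55,.1,.05]); return r.x.round(4), np.abs(r.fun).max().round(2)
z=lambda o,h:at_z(*o,h,C[o[0]])
print('collar',tri(T(139,75),S(629,210)))
print('foot',z(T(158,122),.008),z(S(595,455),.008))
c=[z(T(*q),.02) for q in[(400,160),(30,225),(57,385),(430,318)]]
print('carrier',np.round(c,4).tolist(),np.mean(c,0))
cs=[z(S(*q),.02) for q in[(60,475),(390,203),(582,275),(275,585)]]
print('carrierS',np.round(cs,4).tolist(),np.mean(cs,0))
y=(c[1]-c[0]);y2=c[2]-c[3];print('carrier y dir',np.degrees(np.arctan2(y[1],y[0]))-90,np.degrees(np.arctan2(y2[1],y2[0]))-90,np.linalg.norm(y),np.linalg.norm(c[1]-c[2]))
print('red grip top',z(S(343,273),.066), 'red fittings',z(T(218,224),.034),z(T(236,312),.034))
tr=[(125,217),(179,219),(173,270),(121,265)]
t=[at_z('top',*q,.014) for q in tr]; print('tray',np.round(t,4).tolist(),np.mean(t,0))
print('rim',z(L(624,93),.048),'handle',z(L(605,138),.048),z(L(562,295),.048),'rimS',at_z('scene',120,322,.045))
```

```text
collar (array([0.6755, 0.1439, 0.1293]), np.float64(0.21))
foot [0.67334813 0.14344893 0.008     ] [0.67547414 0.14405197 0.008     ]
carrier [[0.6482, -0.0192, 0.02], [0.5999, 0.2247, 0.02], [0.4948, 0.2031, 0.02], [0.543, -0.0401, 0.02]] [0.5714838  0.09212572 0.02      ]
carrierS [[0.5488, -0.0364, 0.02], [0.4983, 0.2044, 0.02], [0.5988, 0.2264, 0.02], [0.6516, -0.0152, 0.02]] [0.57437294 0.09480701 0.02      ]
carrier y dir 11.206602218289532 11.228922570437092 0.24858151699413125 0.10734974471906436
red grip top [0.57010495 0.0990706  0.066     ] red fittings [0.60080869 0.09997404 0.034     ] [0.54335058 0.08689911 0.034     ]
tray [[0.554, 0.4267, 0.014], [0.5513, 0.2846, 0.014], [0.4177, 0.2943, 0.014], [0.4284, 0.4295, 0.014]] [0.48785375 0.35877424 0.014     ]
rim [ 0.57458552 -0.31807312  0.048     ] handle [ 0.54518772 -0.30515063  0.048     ] [ 0.44442995 -0.27561402  0.048     ] rimS [ 0.57946129 -0.31379148  0.045     ]
```

```bash
cat >> h.py <<'E'
def need(p,yaw=None):
    o=sensors.get_obs(); M=R.from_euler('xyz',o['ee_rot']).as_matrix(); y=o['ee_rot'][2]
    s=0
    if yaw is not None:   # spin first, then slide in the turned axes
        s=np.degrees(y)-yaw; M=M@R.from_euler('z',s,degrees=True).as_matrix()
    d=M.T@(np.asarray(p)-o['tool_pos'])
    print('t',o['time'],'pos',o['tool_pos'].round(4),'rpy',np.degrees(o['ee_rot']).round(2),'spin units',round(s/5,3),'slide total',(d/.5).round(4),'dist',np.linalg.norm(d).round(3))
E
python3 -c "
from h import *
need([.573,.0935,.19],11.2)"
```

```text
t 0.1 pos [ 0.223  -0.5023  0.2294] rpy [-1.7989e+02 -1.0000e-02  2.3940e+01] spin units 2.548 slide total [ 0.9181 -1.0327  0.0806] dist 0.692
```

Call:
arm_command --plan '[{"grip": -1, "slide": [0, 0, 0], "spin": 0.85}, {"grip": -1, "slide": [0, 0, 0], "spin": 0.85}, {"grip": -1, "slide": [0, 0, 0], "spin": 0.85}, {"grip": -1, "slide": [0.065, -0.073, 0], "spin": 0}, {"grip": -1, "slide": [0.065, -0.073, 0], "spin": 0}, {"grip": -1, "slide": [0.065, -0.073, 0], "spin": 0}, {"grip": -1, "slide": [0.065, -0.073, 0], "spin": 0}, {"grip": -1, "slide": [0.065, -0.073, 0], "spin": 0}, {"grip": -1, "slide": [0.065, -0.073, 0], "spin": 0}, {"grip": -1, "slide": [0.065, -0.073, 0], "spin": 0}]'

```text
time: 1.35
tool_pos: [0.3971, -0.2063, 0.2301]
ee_rot: [-3.141, 0.0, 0.195]
wrist_force: [0.4, -0.6, 1.1]
width: 0.0941
finger_force: 0.0
```

Call:
arm_command --plan '[{"grip": -1, "slide": [0.065, -0.073, 0], "spin": 0}, {"grip": -1, "slide": [0.065, -0.073, 0], "spin": 0}, {"grip": -1, "slide": [0.065, -0.073, 0], "spin": 0}, {"grip": -1, "slide": [0.065, -0.073, 0], "spin": 0}, {"grip": -1, "slide": [0.065, -0.073, 0.01], "spin": 0}, {"grip": -1, "slide": [0.065, -0.073, 0.03], "spin": 0}, {"grip": -1, "slide": [0.0, 0, 0.03], "spin": 0}, {"grip": -1, "slide": [0, 0, 0], "spin": 0}]'

```text
time: 2.35
tool_pos: [0.5441, 0.0444, 0.1931]
ee_rot: [-3.141, 0.005, 0.195]
wrist_force: [0.1, -0.8, -0.6]
width: 0.0939
finger_force: 0.0
```

Run:
```python
from h import *
need([.573,.0935,.19],11.2)
c=cam('wrist'); print(c); cv2.imwrite('pics/w1.png',snapshot('wrist')[:,:,::-1])
for P in [(.573,.0935,.066),(.573,.0935,.034)]: print(proj('wrist',P,c))
import pickle; pickle.dump(c,open('w1.pkl','wb'))
```

```text
t 2.35 pos [0.5441 0.0444 0.1931] rpy [-179.98    0.29   11.2 ] spin units -0.001 slide total [ 0.0758 -0.0852  0.0059] dist 0.057
({'fx': 354.081518699196, 'fy': 354.081518699196, 'cx': 282.3109379641759, 'cy': 211.06318186588803, 'position': array([0.61013599, 0.05606475, 0.34759548]), 'rotation': array([-2.39105503e-01,  1.70148947e-04, -1.37518708e+00])}, array([[ 1.94364201e-01,  9.53014367e-01,  2.32349251e-01],
       [-9.80929421e-01,  1.88874111e-01,  4.58698325e-02],
       [-1.70148946e-04, -2.36833669e-01,  9.71550196e-01]]))
(np.float64(226.9050281400813), np.float64(162.6261892100693))
(np.float64(232.43955368837445), np.float64(158.84686055280497))
```

View pics/w1.png

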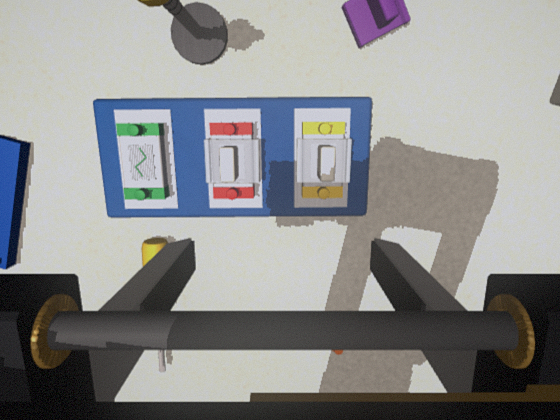

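The wrist view shows the red chip in the middle, with its fittings at (231,128) and (233,193). The carrier corners are (95,98), (371,97), (367,216) and (107,216), and the cover's grip top is near (227,163).

Run:
```python
from h import *
import pickle; c=pickle.load(open('w1.pkl','rb'))
k=[at_z('wrist',*q,.02,c) for q in[(95,98),(371,97),(367,216),(107,216)]]
print(np.round(k,4).tolist(),np.mean(k,0).round(4))
y=k[0]-k[1];y2=k[3]-k[2];print([np.degrees(np.arctan2(a[1],a[0]))-90 for a in(y,y2)],np.linalg.norm(y),np.linalg.norm(k[0]-k[3]))
f=[at_z('wrist',*q,.045,c) for q in[(231,127),(233,194)]];print(f,np.mean(f,0))
print(at_z('wrist',199,30,.008,c))
w=cv2.imread('pics/w1.png')[85:225,190:270];cv2.imwrite('pics/w1c.png',cv2.resize(w,None,fx=4,fy=4,interpolation=cv2.INTER_CUBIC))
for q in[(.573,.0935)]:
  for yy in(-6,6):
    for xx in(-14,14):
      a=np.radians(11.2);print(xx,yy,np.round(proj('wrist',(q[0]+(xx*np.cos(a)-yy*np.sin(a))/1e3,q[1]+(xx*np.sin(a)+yy*np.cos(a))/1e3,.066),c),1))
```

```text
[[0.6005, 0.2229, 0.02], [0.6487, -0.0161, 0.02], [0.5428, -0.0397, 0.02], [0.4945, 0.204, 0.02]] [0.5716 0.0928 0.02  ]
[np.float64(11.405038996403064), np.float64(11.210105490810989)] 0.24381354465328128 0.10770238296985982
[array([0.60004956, 0.09761403, 0.045     ]), array([0.54441316, 0.08680041, 0.045     ])] [0.57223136 0.09220722 0.045     ]
[0.67517369 0.14356164 0.008     ]
-14 -6 [235.  180.2]
14 -6 [233.9 144.7]
-14 6 [220.1 180.2]
14 6 [218.6 144.7]
```

View pics/w1c.png

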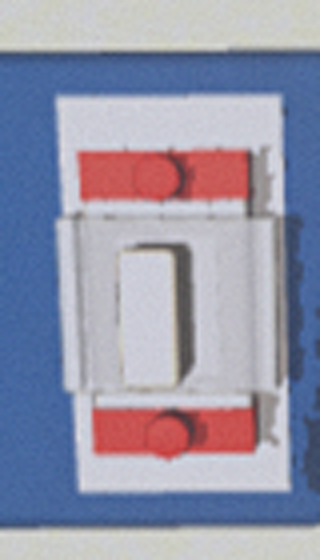

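The grip top measures (219–234, 147–182) px, so the cover centre is about (0.572, 0.093), in agreement with the carrier.

```bash
python3 -c "
from h import *
need([.5717,.0932,.067],11.2)"
```

```text
t 2.4 pos [0.5447 0.0439 0.1945] rpy [1.7999e+02 1.4000e-01 1.1140e+01] spin units -0.012 slide total [ 0.0729 -0.0863  0.2548] dist 0.139
```

Call:
arm_command --plan '[{"grip": -0.1, "slide": [0.0365, -0.043, 0], "spin": 0}, {"grip": -0.1, "slide": [0.0365, -0.043, 0], "spin": 0}, {"grip": -0.1, "slide": [0, 0, 0.05], "spin": 0}, {"grip": -0.1, "slide": [0, 0, 0.05], "spin": 0}, {"grip": -0.1, "slide": [0, 0, 0.05], "spin": 0}, {"grip": -0.1, "slide": [0, 0, 0.03], "spin": 0}, {"grip": -0.1, "slide": [0, 0, 0], "spin": 0}, {"grip": -0.1, "slide": [0, 0, 0], "spin": 0}]'

```text
time: 3.4
tool_pos: [0.5738, 0.0936, 0.107]
ee_rot: [3.141, -0.002, 0.195]
wrist_force: [0.4, 0.7, 1.2]
width: 0.0518
finger_force: 0.0
```

```bash
python3 -c "
from h import *
need([.5717,.0932,.067],11.2)"
```

```text
t 3.4 pos [0.5738 0.0936 0.107 ] rpy [ 1.7997e+02 -1.4000e-01  1.1150e+01] spin units -0.009 slide total [-0.0046 -0.      0.08  ] dist 0.04
```

Call:
arm_command --plan '[{"grip": -0.1, "slide": [-0.004, 0, 0.03], "spin": 0}, {"grip": -0.1, "slide": [0, 0, 0.03], "spin": 0}, {"grip": -0.1, "slide": [0, 0, 0.02], "spin": 0}, {"grip": -0.1, "slide": [0, 0, 0], "spin": 0}, {"grip": 1, "slide": [0, 0, 0], "spin": 0}, {"grip": 1, "slide": [0, 0, 0], "spin": 0}, {"grip": 1, "slide": [0, 0, 0], "spin": 0}, {"grip": 1, "slide": [0, 0, 0], "spin": 0}, {"grip": 1, "slide": [0, 0, 0], "spin": 0}, {"grip": 1, "slide": [0, 0, 0], "spin": 0}]'

```text
time: 4.65
tool_pos: [0.5712, 0.0937, 0.0657]
ee_rot: [3.142, -0.0, 0.195]
wrist_force: [-0.7, 0.3, 0.5]
width: 0.012
finger_force: 30.0
```

Call:
arm_command --plan '[{"grip": 1, "slide": [0, 0, -0.02], "spin": 0}, {"grip": 1, "slide": [0, 0, -0.04], "spin": 0}, {"grip": 1, "slide": [0, 0, -0.05], "spin": 0}, {"grip": 1, "slide": [0, 0, -0.05], "spin": 0}, {"grip": 1, "slide": [0, 0, 0], "spin": 0}]'

```text
time: 5.28
tool_pos: [0.5727, 0.0937, 0.1486]
ee_rot: [3.141, -0.006, 0.195]
wrist_force: [0.3, 0.5, -0.2]
width: 0.0116
finger_force: 30.0
```

Run:
```python
from h import *
need([.4875,.358,.145],11.2)
need([.4875,.358,.0465],11.2)
print(sensors.get_obs()['width'])
```

```text
t 5.275 pos [0.5727 0.0937 0.1486] rpy [179.95  -0.34  11.19] spin units -0.002 slide total [-0.0645 -0.5516  0.0062] dist 0.278
t 5.275 pos [0.5727 0.0937 0.1486] rpy [179.95  -0.34  11.19] spin units -0.002 slide total [-0.0657 -0.5518  0.2032] dist 0.296
0.011621049964780094
```

Call:
arm_command --plan '[{"grip": 1, "slide": [-0.005, -0.04, 0], "spin": 0}, {"grip": 1, "slide": [-0.01, -0.08, 0], "spin": 0}, {"grip": 1, "slide": [-0.01, -0.09, 0], "spin": 0}, {"grip": 1, "slide": [-0.01, -0.09, 0], "spin": 0}, {"grip": 1, "slide": [-0.01, -0.09, 0], "spin": 0}, {"grip": 1, "slide": [-0.01, -0.08, 0], "spin": 0}, {"grip": 1, "slide": [-0.01, -0.08, 0], "spin": 0}, {"grip": 1, "slide": [0, 0, 0], "spin": 0}, {"grip": 1, "slide": [0, 0, 0], "spin": 0}]'

```text
time: 6.4
tool_pos: [0.4848, 0.357, 0.144]
ee_rot: [3.14, 0.002, 0.196]
wrist_force: [-0.2, -0.8, -0.3]
width: 0.0119
finger_force: 30.0
```

Run:
```python
from h import *
need([.4875,.358,.0465],11.2)
cv2.imwrite('pics/w2.png',snapshot('wrist')[:,:,::-1])
```

```text
t 6.4 pos [0.4848 0.357  0.144 ] rpy [1.7992e+02 1.4000e-01 1.1240e+01] spin units 0.008 slide total [ 0.0062 -0.0012  0.195 ] dist 0.098
```

View pics/w2.png

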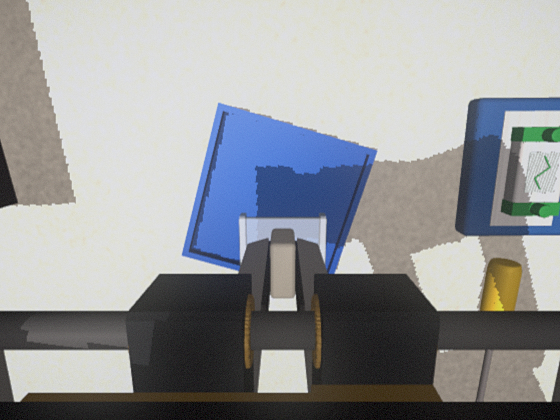

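The cover is held square under the fingers at (283,262), over the tray, whose corners are (220,104), (377,150) and (184,255). I'm lowering it gently.

Call:
arm_command --plan '[{"grip": 1, "slide": [0.006, 0, 0.05], "spin": 0}, {"grip": 1, "slide": [0, 0, 0.05], "spin": 0}, {"grip": 1, "slide": [0, 0, 0.04], "spin": 0}, {"grip": 1, "slide": [0, 0, 0.025], "spin": 0}, {"grip": 1, "slide": [0, 0, 0.015], "spin": 0}, {"grip": 1, "slide": [0, 0, 0.008], "spin": 0}, {"grip": 1, "slide": [0, 0, 0.004], "spin": 0}, {"grip": 1, "slide": [0, 0, 0], "spin": 0}, {"grip": 1, "slide": [0, 0, 0], "spin": 0}]'

```text
time: 7.58
tool_pos: [0.489, 0.3579, 0.05]
ee_rot: [-3.141, -0.001, 0.195]
wrist_force: [0.6, -0.7, -0.5]
width: 0.0121
finger_force: 30.0
```

Call:
arm_command --plan '[{"grip": 1, "slide": [0, 0, 0.004], "spin": 0}, {"grip": 1, "slide": [0, 0, 0.004], "spin": 0}, {"grip": 1, "slide": [0, 0, 0], "spin": 0}, {"grip": 1, "slide": [0, 0, 0], "spin": 0}]'

```text
time: 8.07
tool_pos: [0.4888, 0.3577, 0.0454]
ee_rot: [3.141, 0.0, 0.195]
wrist_force: [0.5, 1.1, -0.8]
width: 0.0118
finger_force: 30.0
```

Call:
arm_command --plan '[{"grip": 1, "slide": [0, 0, 0.002], "spin": 0}, {"grip": 1, "slide": [0, 0, 0], "spin": 0}, {"grip": 1, "slide": [0, 0, 0], "spin": 0}]'

```text
time: 8.45
tool_pos: [0.4889, 0.3577, 0.0448]
ee_rot: [-3.141, -0.001, 0.195]
wrist_force: [-0.7, -0.6, 0.6]
width: 0.012
finger_force: 30.0
```

Call:
arm_command --plan '[{"grip": 1, "slide": [0, 0, 0.002], "spin": 0}, {"grip": 1, "slide": [0, 0, 0], "spin": 0}, {"grip": 1, "slide": [0, 0, 0], "spin": 0}]'

```text
time: 8.82
tool_pos: [0.4889, 0.3577, 0.0447]
ee_rot: [-3.142, -0.001, 0.195]
wrist_force: [-2.1, -0.4, 5.7]
width: 0.0119
finger_force: 30.0
```

There is contact at 5.7 N, so the cover is seated. Releasing it.

Call:
arm_command --plan '[{"grip": 0.6, "slide": [0, 0, 0], "spin": 0}, {"grip": 0.3, "slide": [0, 0, 0], "spin": 0}, {"grip": 0, "slide": [0, 0, 0], "spin": 0}, {"grip": 0, "slide": [0, 0, 0], "spin": 0}, {"grip": 0, "slide": [0, 0, -0.03], "spin": 0}, {"grip": 0, "slide": [0, 0, -0.07], "spin": 0}, {"grip": 0, "slide": [0, 0, -0.1], "spin": 0}, {"grip": 0, "slide": [0, 0, -0.1], "spin": 0}, {"grip": 0, "slide": [0, 0, 0], "spin": 0}]'

```text
time: 9.95
tool_pos: [0.4913, 0.3592, 0.2013]
ee_rot: [-3.137, -0.013, 0.195]
wrist_force: [0.1, 0.7, 0.2]
width: 0.0474
finger_force: 0.0
```

Run:
```python
from h import *
t=snapshot('top')[:,:,::-1]
w=snapshot('wrist')[:,:,::-1]
a=cv2.resize(t[200:290,105:195],(400,400),interpolation=cv2.INTER_CUBIC)
o=np.zeros((400,800,3),np.uint8);o[:,:400]=a;o[:,400:]=cv2.resize(w[150:350,180:380],(400,400))
cv2.imwrite('pics/p3.png',o)
# loupe: refine target; handle dir
rim=np.array([.5765,-.3165]);end=np.array([.4444,-.2756]);d=(end-rim);d/=np.linalg.norm(d)
g=rim+.06*d;print('grasp',g,np.degrees(np.arctan2(-d[1],-d[0])))
need([g[0],g[1],.2],-17.2)
```

```text
grasp [ 0.51918431 -0.29875426] -17.203253121526735
t 10.05 pos [0.489  0.3578 0.1948] rpy [-1.7996e+02 -1.2000e-01  1.1190e+01] spin units 5.679 slide total [ 0.446   1.2366 -0.0117] dist 0.657
```

View pics/p3.png

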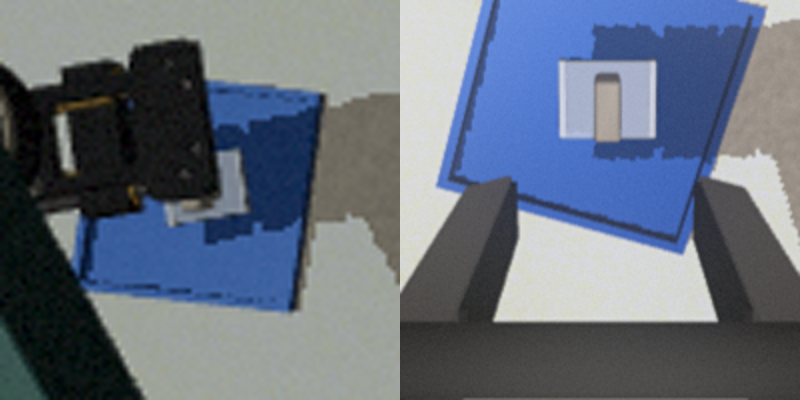

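The cover sits upright, released, near the tray's centre: left panel at about (205,185), right panel at (607,105). Moving on to the loupe.

Call:
arm_command --plan '[{"grip": -0.3, "slide": [0, 0, 0], "spin": 0.95}, {"grip": -0.3, "slide": [0, 0, 0], "spin": 0.95}, {"grip": -0.3, "slide": [0, 0, 0], "spin": 0.95}, {"grip": -0.3, "slide": [0, 0, 0], "spin": 0.95}, {"grip": -0.3, "slide": [0, 0, 0], "spin": 0.95}, {"grip": -0.3, "slide": [0, 0, 0], "spin": 0.93}, {"grip": -0.3, "slide": [0.032, 0.088, 0], "spin": 0}, {"grip": -0.3, "slide": [0.032, 0.088, 0], "spin": 0}, {"grip": -0.3, "slide": [0.032, 0.088, 0], "spin": 0}, {"grip": -0.3, "slide": [0.032, 0.088, 0], "spin": 0}]'

```text
time: 11.3
tool_pos: [0.4966, 0.1689, 0.1911]
ee_rot: [3.139, 0.004, -0.3]
wrist_force: [1.1, 0.4, 0.1]
width: 0.0614
finger_force: 0.0
```

Call:
arm_command --plan '[{"grip": -0.3, "slide": [0.032, 0.088, 0], "spin": 0}, {"grip": -0.3, "slide": [0.032, 0.088, 0], "spin": 0}, {"grip": -0.3, "slide": [0.032, 0.088, 0], "spin": 0}, {"grip": -0.3, "slide": [0.032, 0.088, 0], "spin": 0}, {"grip": -0.3, "slide": [0.032, 0.088, 0], "spin": 0}, {"grip": -0.3, "slide": [0.032, 0.088, 0], "spin": 0}, {"grip": -0.3, "slide": [0.032, 0.088, 0], "spin": 0}, {"grip": -0.3, "slide": [0.032, 0.088, 0], "spin": 0}, {"grip": -0.3, "slide": [0, 0, 0], "spin": 0}, {"grip": -0.3, "slide": [0, 0, 0], "spin": 0}]'

```text
time: 12.55
tool_pos: [0.5152, -0.2027, 0.1918]
ee_rot: [-3.14, 0.003, -0.301]
wrist_force: [0.4, 0.8, -0.1]
width: 0.0611
finger_force: 0.0
```

Run:
```python
from h import *
import pickle
need([.5192,-.2988,.2],-17.2)
pickle.dump(cam('wrist'),open('w4.pkl','wb')); cv2.imwrite('pics/w4.png',snapshot('wrist')[:,:,::-1])
```

```text
t 12.55 pos [ 0.5152 -0.2027  0.1918] rpy [-179.93    0.19  -17.22] spin units -0.004 slide total [ 0.0645  0.1813 -0.0168] dist 0.097
```

View pics/w4.png

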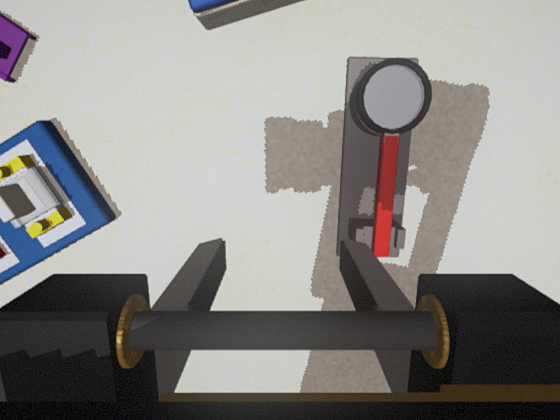

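The loupe rim is centred at (395,96), and the handle runs from (389,137) to (382,255), with the fork near (380,232).

Run:
```python
from h import *
import pickle; c=pickle.load(open('w4.pkl','rb'))
r=at_z('wrist',395,96,.047,c);a=at_z('wrist',389.5,137,.048,c);b=at_z('wrist',382.5,255,.048,c)
print(r,a,b,np.linalg.norm(a-b),np.linalg.norm(r-b),[np.degrees(np.arctan2((p-b)[1],(p-b)[0])) for p in(r,a)])
d=(b-r)[:2];d/=np.linalg.norm(d);g=r[:2]+.06*d;print(g)
need([g[0],g[1],.047],np.degrees(np.arctan2(-d[1],-d[0])))
```

```text
[ 0.57437114 -0.3174785   0.047     ] [ 0.54418992 -0.30558781  0.048     ] [ 0.44521935 -0.27607092  0.048     ] 0.10327836233217637 0.13563100951971988 [np.float64(-17.776459036002322), np.float64(-16.606633542399678)]
[ 0.51723584 -0.29916025]
t 12.6 pos [ 0.5155 -0.2023  0.1923] rpy [-1.7994e+02  1.4000e-01 -1.7160e+01] spin units 0.123 slide total [0.0633 0.1837 0.2903] dist 0.175
```

Call:
arm_command --plan '[{"grip": -0.3, "slide": [0.02, 0.061, 0], "spin": 0.09}, {"grip": -0.3, "slide": [0.022, 0.061, 0], "spin": 0}, {"grip": -0.3, "slide": [0.021, 0.061, 0], "spin": 0}, {"grip": -0.3, "slide": [0, 0, 0.06], "spin": 0}, {"grip": -0.3, "slide": [0, 0, 0.08], "spin": 0}, {"grip": -0.3, "slide": [0, 0, 0.06], "spin": 0}, {"grip": -0.3, "slide": [0, 0, 0], "spin": 0}, {"grip": -0.3, "slide": [0, 0, 0], "spin": 0}]'

```text
time: 13.6
tool_pos: [0.5194, -0.2997, 0.0949]
ee_rot: [3.141, -0.002, -0.307]
wrist_force: [0.2, 0.2, 0.2]
width: 0.0612
finger_force: 0.0
```

```bash
python3 -c "
from h import *
need([.5172,-.2992,.047],-17.5)"
```

```text
t 13.6 pos [ 0.5194 -0.2997  0.0949] rpy [ 1.7997e+02 -1.1000e-01 -1.7580e+01] spin units -0.016 slide total [-0.0046  0.0003  0.0959] dist 0.048
```

Call:
arm_command --plan '[{"grip": -0.3, "slide": [-0.004, 0, 0.04], "spin": 0}, {"grip": -0.3, "slide": [0, 0, 0.035], "spin": 0}, {"grip": -0.3, "slide": [0, 0, 0.018], "spin": 0}, {"grip": -0.3, "slide": [0, 0, 0], "spin": 0}, {"grip": 1, "slide": [0, 0, 0], "spin": 0}, {"grip": 1, "slide": [0, 0, 0], "spin": 0}, {"grip": 1, "slide": [0, 0, 0], "spin": 0}, {"grip": 1, "slide": [0, 0, 0], "spin": 0}, {"grip": 1, "slide": [0, 0, 0], "spin": 0}, {"grip": 1, "slide": [0, 0, 0], "spin": 0}]'

```text
time: 14.85
tool_pos: [0.5167, -0.2995, 0.0471]
ee_rot: [-3.141, -0.0, -0.308]
wrist_force: [0.3, -0.0, 1.0]
width: 0.0138
finger_force: 30.0
```

```bash
python3 -c "
from h import *
need([.5172,-.2992,.047],-17.5)"
```

```text
t 14.85 pos [ 0.5167 -0.2995  0.0471] rpy [-1.7998e+02 -1.0000e-02 -1.7650e+01] spin units -0.031 slide total [ 0.0009 -0.0008  0.0003] dist 0.001
```

Call:
arm_command --plan '[{"grip": 1, "slide": [0, 0, -0.02], "spin": 0}, {"grip": 1, "slide": [0, 0, -0.05], "spin": 0}, {"grip": 1, "slide": [0, 0, -0.07], "spin": 0}, {"grip": 1, "slide": [0, 0, -0.06], "spin": 0}, {"grip": 1, "slide": [0, 0, -0.02], "spin": 0}, {"grip": 1, "slide": [0, 0, 0], "spin": 0}, {"grip": 1, "slide": [0, 0, 0], "spin": 0}]'

```text
time: 15.72
tool_pos: [0.5157, -0.2991, 0.1551]
ee_rot: [-3.141, 0.003, -0.308]
wrist_force: [0.1, -0.1, -0.9]
width: 0.0137
finger_force: 30.0
```

```bash
python3 -c "
from h import *
need([.514,.111,.154],-17.65)"
```

```text
t 15.725 pos [ 0.5157 -0.2991  0.1551] rpy [-179.95    0.18  -17.66] spin units -0.003 slide total [-0.252  -0.7806  0.0037] dist 0.41
```

Call:
arm_command --plan '[{"grip": 1, "slide": [-0.013, -0.04, 0], "spin": 0}, {"grip": 1, "slide": [-0.026, -0.08, 0], "spin": 0}, {"grip": 1, "slide": [-0.029, -0.09, 0], "spin": 0}, {"grip": 1, "slide": [-0.029, -0.09, 0], "spin": 0}, {"grip": 1, "slide": [-0.029, -0.09, 0], "spin": 0}, {"grip": 1, "slide": [-0.029, -0.09, 0], "spin": 0}, {"grip": 1, "slide": [-0.029, -0.09, 0], "spin": 0}, {"grip": 1, "slide": [-0.029, -0.09, 0], "spin": 0}, {"grip": 1, "slide": [-0.026, -0.08, 0], "spin": 0}, {"grip": 1, "slide": [-0.013, -0.04, 0], "spin": 0}]'

```text
time: 16.98
tool_pos: [0.5131, 0.1134, 0.156]
ee_rot: [-3.142, 0.002, -0.305]
wrist_force: [0.1, 0.3, -0.7]
width: 0.0139
finger_force: 30.0
```

Call:
arm_command --plan '[{"grip": 1, "slide": [0, 0, 0.02], "spin": 0}, {"grip": 1, "slide": [0, 0, 0.015], "spin": 0}, {"grip": 1, "slide": [0, 0, 0.005], "spin": 0}, {"grip": 1, "slide": [0, 0, 0], "spin": 0}, {"grip": 1, "slide": [0, 0, 0], "spin": 0}]'

```text
time: 17.6
tool_pos: [0.5151, 0.1097, 0.1373]
ee_rot: [-3.141, -0.001, -0.309]
wrist_force: [-0.3, -0.3, -0.8]
width: 0.0138
finger_force: 30.0
```

Run:
```python
from h import *
need([.514,.111,.134],-17.65)
s=snapshot('scene')[:,:,::-1]; t=snapshot('top')[:,:,::-1]
cv2.imwrite('pics/s5.png',cv2.resize(s[150:270,240:400],None,fx=5,fy=5,interpolation=cv2.INTER_CUBIC))
print(camera_info('scene')['position'],[proj('scene',(.5717,.093,z)) for z in(.123,.129,.135)],proj('scene',(.6755,.1439,.1293)))
```

```text
t 17.6 pos [0.5151 0.1097 0.1373] rpy [-1.7999e+02 -3.0000e-02 -1.7720e+01] spin units -0.014 slide total [-0.0029 -0.0019  0.0065] dist 0.004
[ 1.03535072 -0.38629444  0.53814222] [(np.float64(307.61731151726326), np.float64(182.26570077729227)), (np.float64(307.72280036961274), np.float64(179.6878179454021)), (np.float64(307.8292367549638), np.float64(177.08677978474407))] (np.float64(365.6201069023242), np.float64(191.5745654858364))
```

View pics/s5.png

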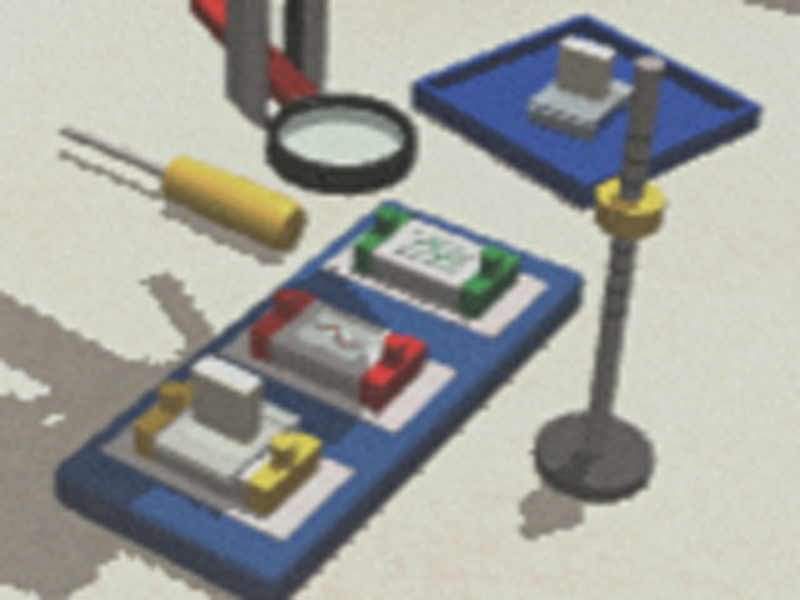

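The loupe is centred at crop (341,143), that is px (307.8,178.2), which matches the predicted 178.4 for a lens height of 0.132. The cover sits upright in the tray, and the collar is still at crop (629,208). A last fine correction follows.

Call:
arm_command --plan '[{"grip": 1, "slide": [-0.003, -0.002, 0.005], "spin": 0}, {"grip": 1, "slide": [0, 0, 0], "spin": 0}, {"grip": 1, "slide": [0, 0, 0], "spin": 0}, {"grip": 1, "slide": [0, 0, 0], "spin": 0}, {"grip": 1, "slide": [0, 0, 0], "spin": 0}, {"grip": 1, "slide": [0, 0, 0], "spin": 0}]'

```text
time: 18.45
tool_pos: [0.5137, 0.1116, 0.1345]
ee_rot: [3.142, -0.0, -0.308]
wrist_force: [0.2, 0.3, -0.4]
width: 0.0138
finger_force: 30.0
```

Run:
```python
from h import *
need([.514,.111,.134],-17.65)
print('window scene',at_z('scene',240+325/5-.4,150+340/5-.4,.034))
# tilt from rim ellipse in the scene: compare measured extents with a level ring
s=snapshot('scene'); p=np.array([.5717,.093,.130])
th=np.linspace(0,6.28,90); q=np.array([proj('scene',p+[.03*np.cos(a),.03*np.sin(a),z]) for a in th for z in(-.006,.006)])
print('level ring crop extents',((q.min(0)-[240,150]+.4)*5).round(),((q.max(0)-[240,150]+.4)*5).round())
g=s[150:270,240:400].max(2)<60; n,l,st,ce=cv2.connectedComponentsWithStats(g.astype(np.uint8))
print([(st[i]*5).tolist() for i in range(1,n) if st[i][4]>80])
```

```text
t 18.45 pos [0.5137 0.1116 0.1345] rpy [180.    -0.   -17.66] spin units -0.003 slide total [0.001 0.001 0.001] dist 0.001
window scene [0.56855257 0.09147156 0.034     ]
level ring crop extents [265.  97.] [418. 202.]
[[275, 145, 135, 50, 530]]
```

```bash
python3 -c "
from bench import *
print(ticket.close_job())"
```

```text
the job is handed in; nothing more can be done
None
```

I handed the job in at about 18.5 s with the cover released upright in the blue tray and the loupe held level and still, its lens over the red window at the collar's measured height (about 0.13 m); the system did not report a verdict.

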